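# Weed out the rattling valve cartridge and load the sound ones

## Task

One of the sealed valve cartridges on the bench has a part loose inside: shake them to find the one that rattles and lay it in the red tray. Pull the module's front door fully down, slide all the sound cartridges right into the bay behind it so that they lie flat on its floor, and push the door fully shut. The rattling cartridge must never go into the bay, and the bottle, jar and green box behind are to be left where they stand.

Things in the scene. Friction and masses are not known exactly. Their poses are not given: they have to be found in the camera images.
- cart_1: Closed white box with blue end bands, 110 x 52 x 52 mm, 0.24 to 0.6 kg; all look alike, weights vary. Origin at its centre, x lengthwise. None = absent. One holds a loose 170 g steel ball (loose_part, unseen) that can run 31 mm either way lengthwise: shaken lengthwise it knocks, stays at the end it was last thrown to and shifts the balance by 0.1 N m; tipped, it rolls to the low end.
- cart_2: Closed white box with blue end bands, 110 x 52 x 52 mm, 0.24 to 0.6 kg; all look alike, weights vary. Origin at its centre, x lengthwise. None = absent. One holds a loose 170 g steel ball (loose_part, unseen) that can run 31 mm either way lengthwise: shaken lengthwise it knocks, stays at the end it was last thrown to and shifts the balance by 0.1 N m; tipped, it rolls to the low end.
- cart_3: Closed white box with blue end bands, 110 x 52 x 52 mm, 0.24 to 0.6 kg; all look alike, weights vary. Origin at its centre, x lengthwise. None = absent. One holds a loose 170 g steel ball (loose_part, unseen) that can run 31 mm either way lengthwise: shaken lengthwise it knocks, stays at the end it was last thrown to and shifts the balance by 0.1 N m; tipped, it rolls to the low end.
- cart_4: Closed white box with blue end bands, 110 x 52 x 52 mm, 0.24 to 0.6 kg; all look alike, weights vary. Origin at its centre, x lengthwise. None = absent. One holds a loose 170 g steel ball (loose_part, unseen) that can run 31 mm either way lengthwise: shaken lengthwise it knocks, stays at the end it was last thrown to and shifts the balance by 0.1 N m; tipped, it rolls to the low end.
- module: Dark teal liquid-chromatography module, fixed, 300 mm wide, standing on the bench, with a loading bay in its front. Origin on the bench under the middle of the bay; x points from the door into the bay (away from the robot), y to the left, z up. The module's body behind the bay is 130 mm high.
- bay (a point): Middle of the bay floor, 50 mm above the bench, axes as the module. The bay spans y -125 to 125 and x -70 (doorway) to 70 (back wall), side walls 70 mm high; marked lanes at y = -72, 0, 72. The roof spans only x -30 to 70, underside 70 and top 80 mm above the floor: the first 40 mm are open above, but a cartridge must enter by the doorway.
- door (a joint): White front door of the bay, hinged along its bottom edge: 0 = shut (upright), 1.571 = fully down (level, held by a stop, a shelf flush with the bay floor, 95 mm deep, 10 mm thick). It starts shut or up to 0.2 ajar. Its friction hinge keeps it where it is left; moving it takes 2 to 4 N at the knob.
- door_hinge (a point): Middle of the hinge line, at the inner lower edge of the door, 50 mm above the bench, same axes as the module; the hinge line runs along y.
- door_knob (a point): Centre of the orange knob on the door's upper edge: a cylinder 30 mm long along y, 22 mm thick, 30 mm past the edge of the panel (125 mm from the hinge line, and 5 mm outward of the door's inner face), on a neck 14 mm wide. It can be pinched along y from above at every door angle.
- tray: Red open reject tray, fixed, 160 (x) x 130 (y) x 32 mm, walls and floor 5 mm thick. Origin at the centre of its underside.
- amber: Amber glass bottle, 70 mm across, 150 mm high, upright; leave alone. Origin at the centre of its foot.
- jar: Clear jar with blue cap, 72 mm across, 90 mm high; leave alone. Origin at the centre of its foot.
- tipbox: Green pipette-tip box, 85 x 120 x 50 mm; leave alone. Origin at the centre of its foot.
Not all that is in view belongs to the job. What is shaped like the cart_2 but black or purple is not meant. What is shaped like the cart_1 but black is not meant.

How it is judged:
By the outcome, as a careful person would: the job done as asked, in the order asked, and still so for the second after the job is handed in, with the robot touching nothing.
Of cart_4, jar only 1 to 2 are there at a start; the rules pass over those that are not, and their reading is None.
At some moment in a run one of cart_1, cart_2, cart_3, cart_4 may be knocked a few centimetres aside while the robot is not near it.
Once in a run the grip may slacken for a moment while it holds something.
It also fails if it takes over 210 s, if anything falls off the work surface, if the arm or the gripper's body presses on something with over 40 N, if the wrist force passes 120 N, or if a joint passes its speed limit or range.

## Robot

A 6-joint arm with a two-finger parallel gripper is mounted at the origin on the work surface. World frame = base frame: x ahead of the robot, y to its left, z up, the work surface at z = 0. Lengths are in m, angles in rad, forces in N, time in s.
With the tool pointing down it reaches from about 0.25 to 0.85 m from the base axis. Payload 12.5 kg.
Tool frame: the origin (TCP) lies at the very end of the fingers, on their centre line; the grasp point (between the pads) lies 19 mm behind it; z points along the fingers, y is the line along which they close (so a half turn about z gives the same grasp; the last joint's range is limited). The gripper opens to 93 mm and grips with 3 to 60 N. Pads are 15 mm wide; open, the fingers measure 128 mm over their backs; the gripper's body (75 mm by 188 mm) begins 65 mm behind the grasp point.
Start: joints at [1.057, 0.351, 1.652, -0, 1.139, -0.085], TCP at [0.229, 0.5, 0.219] pointing down, gripper open.
Joint ranges: [-2.75, 2.75], [-0.79, 2.1], [0.01, 2.65], [-1.57, 4.71], [0.07, 3.14], [-2.87, 2.87]. Speed limits (rad/s): [2.22, 2.22, 2.79, 3.14, 3.14, 3.14].

## Interface

Orientations are given as a rotation vector (axis times angle).
In Python, from workcell import r gives the robot as it stands. The module is installed in compiled form; this text tells all that it offers.
- The arm moves only by the shell command python3 -m jog 'ROWS' [FORCE]. ROWS is one flat JSON list of numbers that holds 1 to 20 rows one after another, with no inner brackets; each row has 5 numbers: dx, dy, dz in shares of the most that a row can go, 1 being 62.5 mm, then a turn about the tool's z in shares of 180 degrees (1.0 is 180 degrees), then the opening from 0.0 (shut) to 1.0 (fully open); each row shifts and turns the commanded pose from where the row before left it, along the tool's axes as they then stand; what a row does not reach is not made up. A row lasts 1/8 s, in which the tool goes at most 0.0625 m and 0.188 rad, less where a joint would pass 70% of its speed; a pose out of reach is approached as far as the arm can. The fingers move at their own pace and stop on an object; FORCE is the grip in N (left out, the last holds). Time passes only in rows, so rows that do not move let the fingers close. It prints the time, the measured TCP pose, the force, the opening and the grip force at its end. Shift and turn numbers lie between -1 and 1, and a call with a number outside is refused. Input that does not fit is refused with a message, and nothing moves.
- r.read_state(): the state, without advancing time (a new reading comes with each control period).
- r.read_camera(name): name is "scene" or "top" or "wrist"; returns the picture (480x640x3 uint8, red, green, blue); there is no depth.
- r.camera_params(name): a dict with "camera_matrix" (3x3 intrinsics, pixels), "R" (3x3) and "t" (3): a world point X has camera coordinates R X + t. Camera axes: x right, y down, z forward; pixel columns grow to the right and rows downward; lengths in m; the calibration is good to about 2 mm. A picture is of the moment at which its call begins: read the wrist's pose just before it. camera_params takes no time and is no camera call; for the wrist camera it gives the pose at the moment of the call.
- r.close_job(): hands the job in; it is judged then, once.
The state is a dict: "t": time; "qpos": joint angles; "joint_velocities": joint speeds; "tau": joint torques, N m; "ee_pos": TCP position; "tcp_rot": TCP orientation; "wrist_force": force on the tool from outside, world axes, zero at the start; "wrist_torque": the same for the moment, N m; "grip_width": opening from 0.0 (shut) to 1.0 (fully open); "grasp_force": force on a finger pad.
Only numpy, scipy, OpenCV 4.12 (cv2) and the standard library are available. Lean on these libraries where they do the work, as an engineer would, in place of code of your own. Each camera call takes 0.05 s, during which the arm holds its last target. There are 200 camera calls.

## Working session

There is one attempt and no reset: what is moved stays moved. The work goes in short steps, Python scripts to look and compute and a shell command to move; the robot and the scene stay as the last step left them, time stands still between calls to the robot, and variables do not carry over. Pictures are saved under pics/ and viewed, at most 14 in all, crops included, and the job is handed in when it is done.

```bash
mkdir -p pics; cat > h.py <<'E'
import numpy as np,cv2
from scipy.spatial.transform import Rotation as Ro
from workcell import r
def shot(n,f):
    p=r.camera_params(n); im=r.read_camera(n); cv2.imwrite('pics/'+f+'.png',im[:,:,::-1]); np.savez('pics/'+f+'.npz',K=p['camera_matrix'],R=p['R'],t=p['t'])
def cal(f):
    d=np.load('pics/'+f+'.npz'); return d['K'],d['R'],d['t']
def px(f,X):
    K,R,t=cal(f); u=K@(R@np.array(X,float)+t); return u[:2]/u[2]
def ray(f,u):
    K,R,t=cal(f); d=R.T@np.linalg.solve(K,[u[0],u[1],1]); return -R.T@t,d
def at(f,u,z):
    c,d=ray(f,u); return c+d*(z-c[2])/d[2]
def tri(obs):
    A=0;b=0
    for f,u in obs:
        c,d=ray(f,u); d=d/np.linalg.norm(d); P=np.eye(3)-np.outer(d,d); A=A+P;b=b+P@c
    return np.linalg.solve(A,b)
E
python3 - <<'E'
from h import *
shot('top','top0');shot('scene','sc0')
s=r.read_state();print({k:np.round(v,3) for k,v in s.items()})
for n in('top0','sc0'):
    K,R,t=cal(n);print(K,R,-R.T@t)
print(Ro.from_rotvec(s['tcp_rot']).as_matrix().round(3))
E
```

```text
{'t': np.float64(0.1), 'qpos': array([ 1.057,  0.351,  1.652, -0.   ,  1.139, -0.085]), 'joint_velocities': array([-0.002, -0.001, -0.003,  0.   ,  0.002,  0.001]), 'tau': array([ 0.0000e+00, -4.9803e+01, -2.8571e+01,  7.0000e-02,  2.4000e-02,
       -0.0000e+00]), 'ee_pos': array([0.228, 0.5  , 0.218]), 'tcp_rot': array([-6.680e-01, -3.069e+00,  2.000e-03]), 'wrist_force': array([ 0.158,  0.925, -0.275]), 'wrist_torque': array([-0.023, -0.013, -0.012]), 'grasp_force': np.float64(0.0), 'grip_width': np.float64(0.997)}
[[465.35861628   0.         324.45525771]
 [  0.         465.35861628 241.43733646]
 [  0.           0.           1.        ]] [[-0.01417723 -0.99964894  0.02238289]
 [-0.99183412  0.01122187 -0.12703995]
 [ 0.12674418 -0.02400119 -0.99164503]] [ 0.39604013 -0.12728343  1.14208887]
[[530.12996228   0.         316.79433712]
 [  0.         530.12996228 242.63185049]
 [  0.           0.           1.        ]] [[-0.19770268  0.980134   -0.01584255]
 [ 0.72017436  0.13426402 -0.68067765]
 [-0.66502823 -0.1459812  -0.73241173]] [1.29019652 0.03616437 0.97861734]
[[-0.909  0.416 -0.001]
 [ 0.416  0.909 -0.001]
 [ 0.    -0.001 -1.   ]]
```

View pics/top0.png

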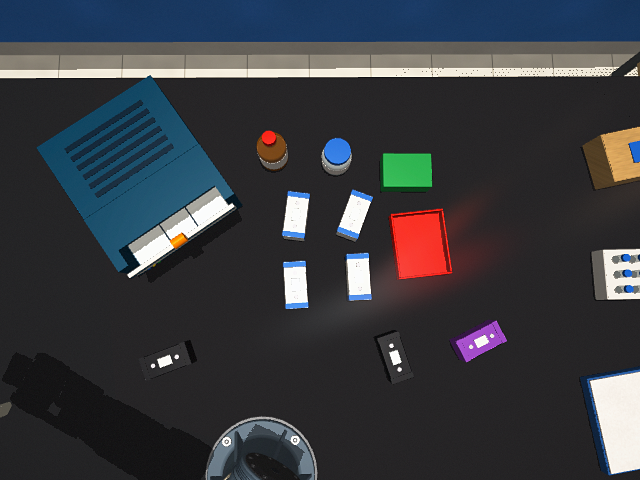

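View pics/sc0.png

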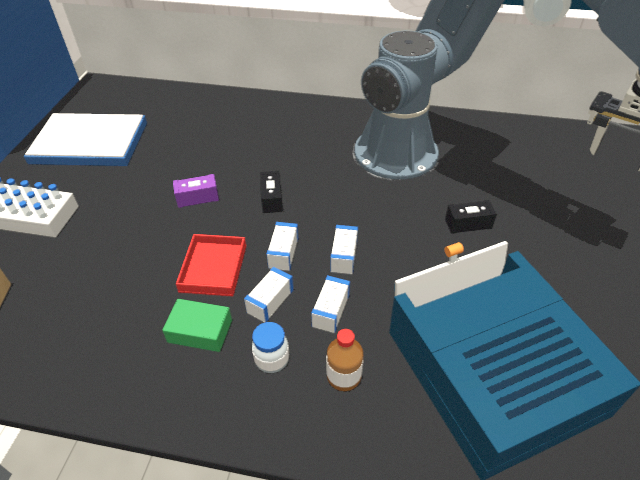

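```bash
python3 - <<'E'
from h import *
def crop(f,x,y,w,h,s,o): cv2.imwrite('pics/'+o+'.png',cv2.resize(cv2.imread('pics/'+f+'.png')[y:y+h,x:x+w],None,fx=s,fy=s,interpolation=cv2.INTER_CUBIC))
crop('top0',270,180,110,130,4.5,'c1');crop('top0',100,170,150,120,5,'c2');crop('sc0',240,215,280,120,2.85,'c3')
E
```

```text
(no output)
```

View pics/c1.png

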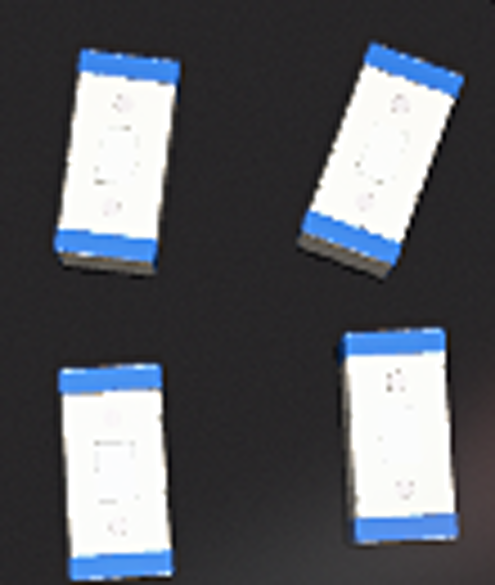

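View pics/c2.png

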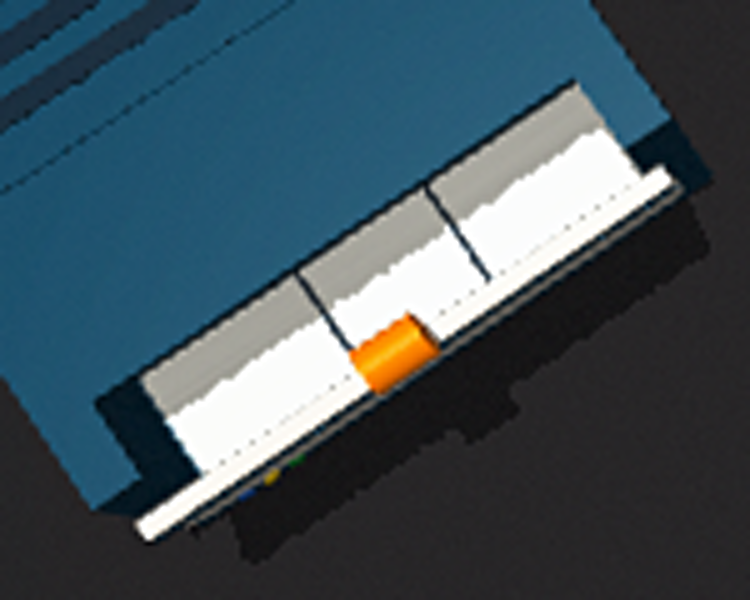

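View pics/c3.png

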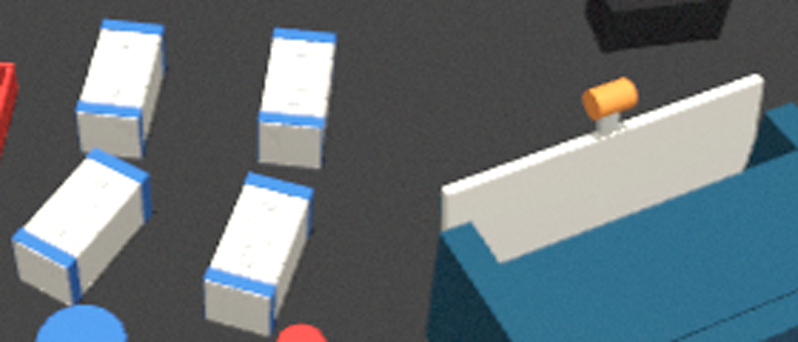

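```bash
cat > m.py <<'E'
from h import *
T=lambda p:(p[0]/4.5+270,p[1]/4.5+180); S=lambda p:(p[0]/2.85+240,p[1]/2.85+215); U=lambda p:(p[0]/5+100,p[1]/5+170)
t=dict(A=[(82,52),(180,63),(155,260),(55,250)],B=[(372,43),(463,78),(393,265),(302,233)],C=[(60,368),(160,365),(172,574),(70,579)],D=[(345,333),(443,329),(457,538),(355,542)])
s=dict(A=[(274,293),(207,273),(251,174),(313,188)],B=[(78,265),(16,235),(94,150),(150,177)],C=[(325,130),(260,121),(275,30),(336,34)],D=[(141,117),(81,104),(103,21),(164,27)])
for k in t:
    P=np.array([tri([('top0',T(a)),('sc0',S(b))]) for a,b in zip(t[k],s[k])]); d=P[0]+P[1]-P[2]-P[3]
    print(k,P.mean(0).round(4),'zs',P[:,2].round(3),'yaw',np.arctan2(d[1],d[0]).round(3),'len',(np.linalg.norm(d)/2).round(3))
print('knob',tri([('top0',U((394,353))),('sc0',S((610,98)))]))
L=tri([('top0',U((148,541))),('sc0',S((758,75)))]);Rr=tri([('top0',U((682,188))),('sc0',S((443,187)))])
print('door outer top',L,Rr,(L+Rr)/2,np.linalg.norm(L-Rr)); d=L-Rr; print('module yaw',np.arctan2(-d[0],d[1]))
# bay floor dividers at z=.05
for p in [(298,275),(350,348),(428,188),(488,278),(145,380),(200,470),(577,82),(640,178)]: print(p,at('top0',U(p),.05).round(4))
for p in [(392,211),(451,273),(398,278),(445,209)]: print('tray',p,at('top0',p,.032).round(3))
E
python3 m.py
```

```text
A [ 0.5998 -0.0861  0.0538] zs [0.055 0.057 0.051 0.052] yaw -0.131 len 0.106
B [ 0.5995 -0.2259  0.0513] zs [0.055 0.055 0.049 0.047] yaw -0.35 len 0.106
C [ 0.4344 -0.084   0.0512] zs [0.051 0.052 0.049 0.052] yaw 0.054 len 0.109
D [ 0.4508 -0.232   0.0537] zs [0.054 0.061 0.049 0.05 ] yaw 0.056 len 0.108
knob [0.52516736 0.15401876 0.17205969]
door outer top [0.44983588 0.26671371 0.1387207 ] [0.60090725 0.04299076 0.13744582] [0.52537156 0.15485224 0.13808326] 0.26995581817939934
module yaw 0.5939289045653949
(298, 275) [0.5791 0.2346 0.05  ]
(350, 348) [0.5441 0.2093 0.05  ]
(428, 188) [0.6203 0.1747 0.05  ]
(488, 278) [0.5767 0.1455 0.05  ]
(145, 380) [0.53   0.3042 0.05  ]
(200, 470) [0.4875 0.2771 0.05  ]
(577, 82) [0.6712 0.1051 0.05  ]
(640, 178) [0.6242 0.0746 0.05  ]
tray (392, 211) [ 0.611 -0.32   0.032]
tray (451, 273) [ 0.458 -0.457  0.032]
tray (398, 278) [ 0.448 -0.329  0.032]
tray (445, 209) [ 0.614 -0.45   0.032]
```

```bash
cat >> m.py <<'E'
print('----')
ex=np.array([np.cos(.594),np.sin(.594),0]);ey=np.array([-ex[1],ex[0],0])
for P in [at('top0',U((95,510)),.12),at('top0',U((672,118)),.12),tri([('top0',U((672,118))),('sc0',S((443,230)))]),at('sc0',S((443,230)),.12)]: print(P.round(4),'mod xy',P@ex,P@ey)
E
python3 m.py | sed -n '/----/,$p'
```

```text
----
[0.4647 0.2959 0.12  ] mod xy 0.5507058887038921 -0.01492050127422273
[0.6367 0.0477 0.12  ] mod xy 0.5543533331021939 -0.316808384315927
[0.6339 0.0478 0.1311] mod xy 0.5520366646357734 -0.3151463852542654
[0.6248 0.0499 0.12  ] mod xy 0.5456776543646316 -0.30829493917862566
```

```bash
cat >> h.py <<'E'
MY=.597; EX=np.array([np.cos(MY),np.sin(MY),0]);EY=np.array([-EX[1],EX[0],0]); HG=np.array([.5506,.1715,0])
def M(x,y,z): return HG+EX*(x+.07)+EY*y+[0,0,z]   # bay-frame xy (doorway x=-.07), z above bench
def go(P,yang=None,lab=''):
    s=r.read_state(); R=Ro.from_rotvec(s['tcp_rot']).as_matrix(); d=R.T@(np.array(P)-s['ee_pos']); a=0
    if yang is not None:
        a=(yang-np.arctan2(R[1,1],R[0,1])+np.pi)%(2*np.pi)-np.pi
    print(lab,'d tool',d.round(4),'turn',round(-a,3),'from',s['ee_pos'].round(4),'norm',np.linalg.norm(d).round(3))
def carts(f,z=.052):
    im=cv2.imread('pics/'+f+'.png'); hsv=cv2.cvtColor(im,cv2.COLOR_BGR2HSV); h,s_,v=cv2.split(hsv)
    m=(((s_<40)&(v>180))|((h>100)&(h<120)&(s_>120)&(v>150))).astype(np.uint8); out=[]
    for c in cv2.findContours(m,cv2.RETR_EXTERNAL,cv2.CHAIN_APPROX_NONE)[0]:
        q=cv2.minAreaRect(c); w,l=sorted(q[1])
        if 16<w<32 and 38<l<60:
            b=[at(f,p,z) for p in cv2.boxPoints(q)]
            e=b[1]-b[0] if np.linalg.norm(b[1]-b[0])>np.linalg.norm(b[2]-b[1]) else b[2]-b[1]
            e=e if e[0]>0 else -e
            out.append((sum(b)/4,np.arctan2(e[1],e[0]))); print('cart',out[-1][0].round(4),'yaw',out[-1][1].round(3),'px',np.round(q[0]))
    return out
E
python3 - <<'E'
from h import *
carts('top0')
go((.4344,-.084,.2),1.571+.054)
E
```

```text
cart [ 0.4349 -0.0846  0.052 ] yaw 0.039 px [295. 285.]
cart [ 0.452  -0.2324  0.052 ] yaw 0.042 px [359. 276.]
cart [0.5084 0.2621 0.052 ] yaw -0.954 px [146. 255.]
cart [ 0.6014 -0.0859  0.052 ] yaw -0.129 px [296. 214.]
cart [ 0.6013 -0.2264  0.052 ] yaw -0.372 px [355. 214.]
 d tool [-0.43   -0.4455  0.0186] turn -0.483 from [0.2285 0.4999 0.2181] norm 0.619
```

Careful with the scale: shifts go in shares of 62.5 mm and turns go in shares of 180 degrees. That gives: -0.0405 m is -0.648, -0.039 m is -0.624, -0.16 rad / 3.1416 = -0.0509.

```bash
python3 -m jog '[-0.624, -0.648, 0, 0, 0.9, -0.624, -0.648, 0, 0, 0.9, -0.624, -0.648, 0, 0, 0.9, -0.624, -0.648, 0, 0, 0.9, -0.624, -0.648, 0, 0, 0.9, -0.624, -0.648, 0, 0, 0.9, -0.624, -0.648, 0, 0, 0.9, -0.624, -0.648, 0, 0, 0.9, -0.624, -0.648, 0, 0, 0.9, -0.624, -0.648, 0, 0, 0.9, -0.624, -0.648, 0, 0, 0.9, 0, 0, 0, -0.0509, 0.9, 0, 0, 0, -0.0509, 0.9, 0, 0, 0, -0.0509, 0.9, 0, 0, 0, 0, 0.9]' 30
python3 - <<'E'
from h import *
print(r.read_state()['qpos'].round(2)); shot('wrist','w1')
go((.4345,-.0845,.012),1.571+.046)
E
```

```text
t: 1.98
ee_pos: [0.4334, -0.0833, 0.2185]
tcp_rot: [0.079, -3.14, -0.0]
wrist_force: [0.4, -0.4, 1.6]
grip_width: 0.898
grasp_force: 0.0
[-0.3   0.15  1.92 -0.    1.07 -1.92]
 d tool [-0.0011 -0.0013  0.2065] turn 0.002 from [ 0.4334 -0.0833  0.2185] norm 0.206
```

View pics/w1.png

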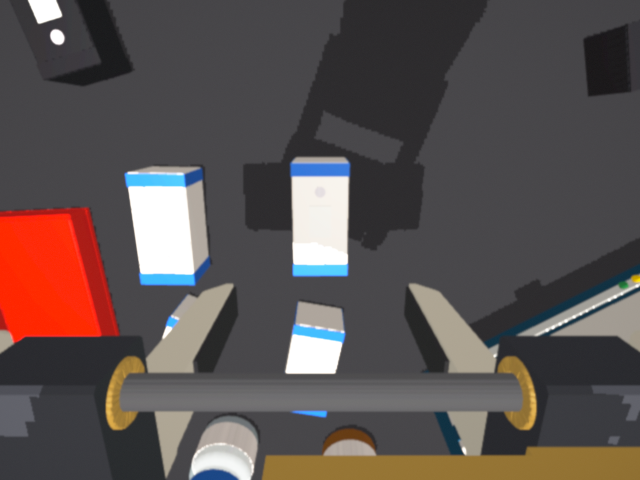

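The wrist view shows the target cartridge at (320,215), square between the fingers (225 and 415), with neighbours clear. Descending.

Scaled: -0.05 m is -0.8, -0.04 m is -0.64.

```bash
python3 -m jog '[-0.016, -0.016, 0.8, 0, 0.9, 0, 0, 0.8, 0, 0.9, 0, 0, 0.8, 0, 0.9, 0, 0, 0.64, 0, 0.9, 0, 0, 0.256, 0, 0.9, 0, 0, 0, 0, 0.3, 0, 0, 0, 0, 0.3, 0, 0, 0, 0, 0.3, 0, 0, 0, 0, 0.3, 0, 0, -0.64, 0, 0.3, 0, 0, -0.8, 0, 0.3, 0, 0, 0, 0, 0.3, 0, 0, 0, 0, 0.3]' 40
python3 -c "
from h import *
s=r.read_state();print(s['wrist_torque'].round(4),s['wrist_force'].round(2))"
```

```text
t: 3.65
ee_pos: [0.434, -0.0841, 0.1019]
tcp_rot: [0.08, -3.14, -0.001]
wrist_force: [-0.2, -0.1, -4.0]
grip_width: 0.554
grasp_force: 40.0
[0.0965 0.0942 0.014 ] [-0.19 -0.09 -4.05]
```

Scaled: 0.05 m is 0.8.

```bash
cat > tq.py <<'E'
from h import *
a=[];f=[]
for i in range(3):
    s=r.read_state();a.append(s['wrist_torque']);f.append(s['wrist_force'][2]);r.read_camera('wrist')
R=Ro.from_rotvec(s['tcp_rot']).as_matrix()
print('tool torque',(np.array(a)@R).round(3).tolist(),'fz',np.round(f,1))
E
python3 -m jog '[0.8, 0, 0, 0, 0.3, 0.8, 0, 0, 0, 0.3, 0, 0, 0, 0, 0.3, 0, 0, 0, 0, 0.3, 0, 0, 0, 0, 0.3, 0, 0, 0, 0, 0.3]' |tail -2; python3 tq.py
python3 -m jog '[-0.8, 0, 0, 0, 0.3, -0.8, 0, 0, 0, 0.3, 0, 0, 0, 0, 0.3, 0, 0, 0, 0, 0.3, 0, 0, 0, 0, 0.3, 0, 0, 0, 0, 0.3]'|tail -2; python3 tq.py
```

```text
grip_width: 0.556
grasp_force: 40.0
tool torque [[-0.015, 0.048, 0.025], [-0.03, -0.008, -0.014], [-0.051, 0.012, 0.036]] fz [-4.8 -3.5 -4.1]
grip_width: 0.556
grasp_force: 40.0
tool torque [[-0.074, 0.022, -0.02], [-0.064, -0.028, 0.037], [0.014, -0.031, 0.013]] fz [-3.4 -3.3 -3.8]
```

Scaled: -0.05 m is -0.8, 0.038 m is 0.608.

```bash
python3 -c "
from h import *
go((.4345,-.0845,.013))"; python3 -m jog '[0, 0, 0.8, 0, 0.3, 0, 0, 0.608, 0, 0.3, 0, 0, 0, 0, 0.3, 0, 0, 0, 0, 0.85, 0, 0, 0, 0, 0.85, 0, 0, 0, 0, 0.85, 0, 0, -0.8, 0, 0.85, 0, 0, -0.8, 0, 0.85, 0, 0, 0, 0, 0.85]'; python3 -c "
from h import *
shot('top','t2');carts('t2');go((.452,-.232,.013),1.571+.046)"
```

```text
d tool [-0.     -0.0001  0.0898] turn 0 from [ 0.4345 -0.0844  0.1028] norm 0.09
t: 6.58
ee_pos: [0.4365, -0.0848, 0.118]
tcp_rot: [-0.08, 3.134, -0.003]
wrist_force: [0.2, -0.5, -0.2]
grip_width: 0.854
grasp_force: 0.0
cart [ 0.4526 -0.2323  0.052 ] yaw 0.042 px [359. 276.]
cart [0.5084 0.2621 0.052 ] yaw -0.954 px [146. 255.]
cart [ 0.6015 -0.0859  0.052 ] yaw -0.129 px [296. 214.]
cart [ 0.6016 -0.2265  0.052 ] yaw -0.372 px [355. 214.]
 d tool [-0.0087 -0.148   0.1033] turn 0.005 from [ 0.4354 -0.0845  0.1161] norm 0.181
```

Scaled: -0.05 m is -0.8, -0.048 m is -0.768.

```bash
python3 -m jog '[-0.048, -0.8, 0, 0, 0.9, -0.048, -0.8, 0, 0, 0.9, -0.048, -0.768, 0, 0, 0.9, 0, 0, 0.8, 0, 0.9, 0, 0, 0.64, 0, 0.9, 0, 0, 0.208, 0, 0.9, 0, 0, 0, 0, 0.3, 0, 0, 0, 0, 0.3, 0, 0, 0, 0, 0.3, 0, 0, 0, 0, 0.3, 0, 0, -0.8, 0, 0.3, 0, 0, -0.8, 0, 0.3, 0, 0, 0, 0, 0.3, 0.8, 0, 0, 0, 0.3, 0.8, 0, 0, 0, 0.3, 0, 0, 0, 0, 0.3, 0, 0, 0, 0, 0.3, 0, 0, 0, 0, 0.3, 0, 0, 0, 0, 0.3]' 40; python3 tq.py
python3 -m jog '[-0.8, 0, 0, 0, 0.3, -0.8, 0, 0, 0, 0.3, 0, 0, 0, 0, 0.3, 0, 0, 0, 0, 0.3, 0, 0, 0, 0, 0.3, 0, 0, 0, 0, 0.3]'|tail -2; python3 tq.py
```

```text
t: 9.0
ee_pos: [0.3518, -0.2366, 0.1114]
tcp_rot: [0.082, -3.14, -0.0]
wrist_force: [1.3, -0.5, -4.6]
grip_width: 0.557
grasp_force: 39.9
tool torque [[-0.061, 0.008, -0.052], [-0.037, 0.006, -0.067], [-0.019, 0.002, 0.002]] fz [-4.6 -4.4 -3.7]
grip_width: 0.555
grasp_force: 40.0
tool torque [[-0.031, -0.042, -0.024], [-0.041, 0.029, 0.029], [0.003, -0.005, -0.022]] fz [-3.8 -4.6 -4.3]
```

Scaled: -0.05 m is -0.8, 0.048 m is 0.768, 0.13 rad / 3.1416 = 0.0414.

```bash
python3 -m jog '[0, 0, 0.8, 0, 0.3, 0, 0, 0.768, 0, 0.3, 0, 0, 0, 0, 0.3, 0, 0, 0, 0, 0.85, 0, 0, 0, 0, 0.85, 0, 0, 0, 0, 0.85, 0, 0, -0.8, 0, 0.85, 0, 0, -0.8, 0, 0.85, 0, 0, -0.32, 0, 0.85, 0, 0, 0, 0.0446, 0.85, 0, 0, 0, 0.0446, 0.85, 0, 0, 0, 0.0414, 0.85, 0, 0, 0, 0, 0.85]'; python3 -c "
from h import *
shot('top','t3');c=carts('t3');go((.601,-.2263,.013),1.571-.365)"
```

```text
t: 11.68
ee_pos: [0.4512, -0.2316, 0.1341]
tcp_rot: [0.559, 3.091, -0.0]
wrist_force: [-0.2, 0.6, -0.3]
grip_width: 0.852
grasp_force: 0.0
cart [ 0.4346 -0.0839  0.052 ] yaw 0.041 px [295. 285.]
cart [0.5084 0.2621 0.052 ] yaw -0.954 px [146. 255.]
cart [ 0.6013 -0.0858  0.052 ] yaw -0.129 px [296. 214.]
cart [ 0.6016 -0.2262  0.052 ] yaw -0.375 px [354. 214.]
 d tool [-0.1385  0.0572  0.121 ] turn 0.009 from [ 0.4512 -0.2316  0.134 ] norm 0.193
```

Scaled: -0.05 m is -0.8, -0.0462 m is -0.7392.

```bash
python3 -m jog '[-0.7392, 0.304, 0, 0, 0.85, -0.7392, 0.304, 0, 0, 0.85, -0.7392, 0.304, 0, 0, 0.85, 0, 0, 0.8, 0, 0.85, 0, 0, 0.8, 0, 0.85, 0, 0, 0.336, 0, 0.85, 0, 0, 0, 0, 0.3, 0, 0, 0, 0, 0.3, 0, 0, 0, 0, 0.3, 0, 0, 0, 0, 0.3, 0, 0, -0.8, 0, 0.3, 0, 0, -0.8, 0, 0.3, 0, 0, 0, 0, 0.3, 0.8, 0, 0, 0, 0.3, 0.8, 0, 0, 0, 0.3, 0, 0, 0, 0, 0.3, 0, 0, 0, 0, 0.3, 0, 0, 0, 0, 0.3, 0, 0, 0, 0, 0.3]' 40; python3 tq.py
python3 -m jog '[-0.8, 0, 0, 0, 0.3, -0.8, 0, 0, 0, 0.3, 0, 0, 0, 0, 0.3, 0, 0, 0, 0, 0.3, 0, 0, 0, 0, 0.3, 0, 0, 0, 0, 0.3]'|tail -2; python3 tq.py
```

```text
t: 14.1
ee_pos: [0.5078, -0.192, 0.1124]
tcp_rot: [-0.56, -3.091, 0.0]
wrist_force: [0.8, -0.1, -3.6]
grip_width: 0.556
grasp_force: 39.9
tool torque [[0.009, -0.005, -0.004], [0.019, -0.011, -0.014], [-0.006, -0.025, 0.01]] fz [-3.6 -2.2 -2.2]
grip_width: 0.553
grasp_force: 39.9
tool torque [[-0.017, -0.015, -0.02], [0.03, 0.01, -0.012], [-0.029, -0.028, -0.002]] fz [-2.9 -2.8 -2.1]
```

Scaled: -0.05 m is -0.8, 0.048 m is 0.768, -0.12 rad / 3.1416 = -0.0382.

```bash
python3 -m jog '[0, 0, 0.8, 0, 0.3, 0, 0, 0.768, 0, 0.3, 0, 0, 0, 0, 0.3, 0, 0, 0, 0, 0.85, 0, 0, 0, 0, 0.85, 0, 0, 0, 0, 0.85, 0, 0, -0.8, 0, 0.85, 0, 0, -0.8, 0, 0.85, 0, 0, -0.32, 0, 0.85, 0, 0, 0, -0.0382, 0.85, 0, 0, 0, -0.0382, 0.85, 0, 0, 0, 0, 0.85]'; python3 -c "
from h import *
shot('top','t4');c=carts('t4');go((.6008,-.0858,.013),1.571-.130)"
```

```text
t: 16.65
ee_pos: [0.6007, -0.2268, 0.1341]
tcp_rot: [-0.188, -3.135, -0.001]
wrist_force: [0.5, -0.2, 0.5]
grip_width: 0.847
grasp_force: 0.0
cart [0.5088 0.2622 0.052 ] yaw -0.961 px [146. 255.]
cart [ 0.6013 -0.0858  0.052 ] yaw -0.132 px [296. 214.]
 d tool [0.0169 0.14   0.1212] turn 0.008 from [ 0.6008 -0.2268  0.1342] norm 0.186
```

Scaled: -0.05 m is -0.8, 0.0467 m is 0.7472.

```bash
python3 -m jog '[0.0896, 0.7472, 0, 0, 0.85, 0.0896, 0.7472, 0, 0, 0.85, 0.0896, 0.7472, 0, 0, 0.85, 0, 0, 0.8, 0, 0.85, 0, 0, 0.8, 0, 0.85, 0, 0, 0.336, 0, 0.85, 0, 0, 0, 0, 0.3, 0, 0, 0, 0, 0.3, 0, 0, 0, 0, 0.3, 0, 0, 0, 0, 0.3, 0, 0, -0.8, 0, 0.3, 0, 0, -0.8, 0, 0.3, 0, 0, 0, 0, 0.3, 0.8, 0, 0, 0, 0.3, 0.8, 0, 0, 0, 0.3, 0, 0, 0, 0, 0.3, 0, 0, 0, 0, 0.3, 0, 0, 0, 0, 0.3, 0, 0, 0, 0, 0.3]' 40; python3 tq.py
python3 -m jog '[-0.8, 0, 0, 0, 0.3, -0.8, 0, 0, 0, 0.3, 0, 0, 0, 0, 0.3, 0, 0, 0, 0, 0.3, 0, 0, 0, 0, 0.3, 0, 0, 0, 0, 0.3]'|tail -2; python3 tq.py
```

```text
t: 19.08
ee_pos: [0.5021, -0.074, 0.1134]
tcp_rot: [-0.186, -3.136, -0.0]
wrist_force: [0.8, -0.1, -5.6]
grip_width: 0.556
grasp_force: 39.9
tool torque [[-0.028, -0.03, -0.024], [-0.039, -0.008, -0.008], [-0.014, -0.062, -0.097]] fz [-5.6 -5.  -4.9]
grip_width: 0.556
grasp_force: 39.9
tool torque [[-0.004, 0.045, 0.011], [-0.031, 0.036, 0.001], [-0.042, 0.075, 0.017]] fz [-5.1 -4.4 -6.1]
```

Scaled: 0.05 m is 0.8.

```bash
python3 -m jog '[0.8, 0, 0, 0, 0.3, 0.8, 0, 0, 0, 0.3, 0, 0, 0, 0, 0.3, 0, 0, 0, 0, 0.3, 0, 0, 0, 0, 0.3, 0, 0, 0, 0, 0.3]'|tail -2; python3 tq.py;python3 -c "
from h import *
go((.531,-.388,.18),1.571+.055)"
```

```text
grip_width: 0.556
grasp_force: 39.9
tool torque [[-0.02, -0.057, -0.011], [0.044, -0.076, -0.03], [0.055, -0.069, 0.062]] fz [-4.2 -5.4 -5.8]
 d tool [-0.0662 -0.3083 -0.0665] turn -0.174 from [ 0.5018 -0.074   0.1135] norm 0.322
```

Scaled: -0.0514 m is -0.8224, -0.005 m is -0.08, -0.174 rad / 3.1416 = -0.0554.

```bash
python3 -m jog '[-0.176, -0.8224, -0.08, 0, 0.3, -0.176, -0.8224, -0.08, 0, 0.3, -0.176, -0.8224, 0, 0, 0.3, -0.176, -0.8224, 0, 0, 0.3, -0.176, -0.8224, 0, 0, 0.3, -0.176, -0.8224, 0, 0, 0.3, 0, 0, 0, -0.0554, 0.3, 0, 0, 0, 0, 0.3, 0, 0, 0, 0, 0.3]' 40;python3 -c "
from h import *
go((.532,-.389,.0195),1.571+.055)"
```

```text
t: 22.15
ee_pos: [0.5306, -0.3874, 0.1235]
tcp_rot: [0.082, -3.14, -0.001]
wrist_force: [-0.5, -0.4, -4.7]
grip_width: 0.558
grasp_force: 39.9
 d tool [-0.0013 -0.0017  0.104 ] turn -0.003 from [ 0.5306 -0.3874  0.1235] norm 0.104
```

Scaled: -0.06 m is -0.96, -0.05 m is -0.8.

```bash
python3 -m jog '[-0.016, -0.024, 0.72, 0, 0.3, 0, 0, 0.72, 0, 0.3, 0, 0, 0.216, 0, 0.3, 0, 0, 0, 0, 0.3, 0, 0, 0, 0, 0.7, 0, 0, 0, 0, 0.7, 0, 0, 0, 0, 0.7, 0, 0, -0.8, 0, 0.7, 0, 0, -0.8, 0, 0.7, 0, 0, -0.96, 0, 0.7, 0, 0, -0.64, 0, 0.7, 0, 0, 0, 0, 0.7]' 40;python3 -c "
from h import *
shot('top','t5');shot('scene','s5');c=carts('t5');go((.525,.154,.24),1.571+MY)
im=cv2.imread('pics/t5.png');s=cv2.imread('pics/s5.png')
cv2.imwrite('pics/v5.png',np.hstack([cv2.resize(im[170:320,250:470],None,fx=1.8,fy=1.8),cv2.resize(s[200:350,140:360],None,fx=1.8,fy=1.8)]))"
```

```text
t: 23.65
ee_pos: [0.5327, -0.3904, 0.2241]
tcp_rot: [-0.086, 3.136, -0.007]
wrist_force: [0.3, -0.2, -1.0]
grip_width: 0.7
grasp_force: 0.0
cart [ 0.4344 -0.0837  0.052 ] yaw 0.057 px [295. 285.]
cart [0.5084 0.2621 0.052 ] yaw -0.954 px [146. 255.]
cart [ 0.6008 -0.2263  0.052 ] yaw -0.36 px [355. 214.]
 d tool [-0.0234  0.5429 -0.0202] turn -0.542 from [ 0.5315 -0.3893  0.2197] norm 0.544
```

View pics/v5.png

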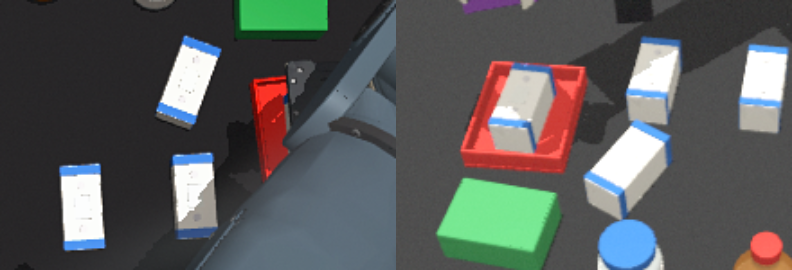

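The right half shows the rattler flat in the red tray at (523,105). Next is the door.

Scaled: 0.0543 m is 0.8688, -0.0023 m is -0.0368, -0.18 rad / 3.1416 = -0.0573.

```bash
python3 -m jog '[-0.0368, 0.8688, -0.032, 0, 0.7, -0.0368, 0.8688, -0.032, 0, 0.7, -0.0368, 0.8688, -0.032, 0, 0.7, -0.0368, 0.8688, -0.032, 0, 0.7, -0.0368, 0.8688, -0.032, 0, 0.7, -0.0368, 0.8688, -0.032, 0, 0.7, -0.0368, 0.8688, -0.032, 0, 0.7, -0.0368, 0.8688, -0.032, 0, 0.7, -0.0368, 0.8688, -0.032, 0, 0.7, -0.0368, 0.8688, -0.032, 0, 0.7, 0, 0, 0, -0.0573, 0.7, 0, 0, 0, -0.0573, 0.7, 0, 0, 0, -0.0573, 0.7, 0, 0, 0, 0, 0.7, 0, 0, 0, 0, 0.7]' 30;python3 -c "
from h import *
shot('wrist','w2');go((.525,.154,.155),1.571+MY)
print(px('w2',(.525,.154,.172)))"
```

```text
t: 25.62
ee_pos: [0.5244, 0.1539, 0.2393]
tcp_rot: [0.915, -3.004, -0.0]
wrist_force: [-0.5, 0.4, -0.6]
grip_width: 0.697
grasp_force: 0.0
 d tool [-0.0006 -0.0003  0.0846] turn -0.005 from [0.5245 0.1539 0.2396] norm 0.085
[320.53059621 254.35887401]
```

View pics/w2.png

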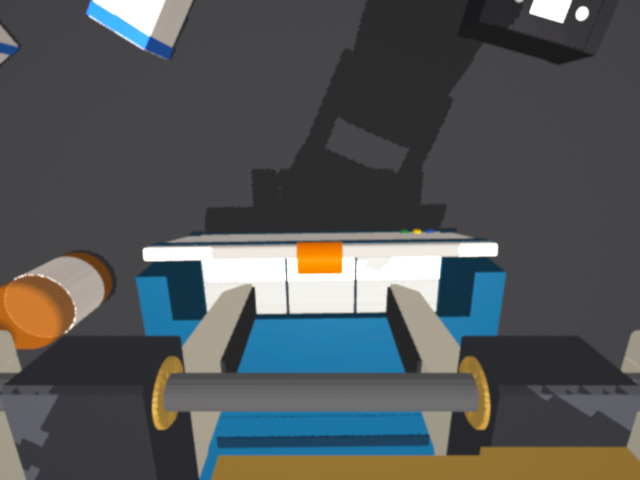

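Knob at (320,258), as predicted, centred and square between the fingers.

Scaled: 0.045 m is 0.72, 0.042 m is 0.672.

```bash
python3 -m jog '[0, 0, 0.72, 0, 0.7, 0, 0, 0.672, 0, 0.7, 0, 0, 0, 0, 0.7, 0, 0, 0, 0, 0.1, 0, 0, 0, 0, 0.1, 0, 0, 0, 0, 0.1, 0, 0, 0, 0, 0.1]' 30; python3 -m jog '[0.304, 0, 0.1008, 0, 0.1, 0.2832, 0, 0.1472, 0, 0.1, 0.2576, 0, 0.1904, 0, 0.1, 0.2224, 0, 0.2304, 0, 0.1, 0, 0, 0, 0, 0.1]' 30
```

```text
t: 26.55
ee_pos: [0.5252, 0.1536, 0.1538]
tcp_rot: [-0.921, 3.002, -0.002]
wrist_force: [12.3, -21.3, -1.7]
grip_width: 0.323
grasp_force: 16.3
t: 27.18
ee_pos: [0.4698, 0.1151, 0.1114]
tcp_rot: [-0.921, 3.003, -0.004]
wrist_force: [2.6, -10.8, 0.6]
grip_width: 0.321
grasp_force: 30.0
```

Scaled: 0.0199 m is 0.3184, 0.0191 m is 0.3056.

```bash
python3 -m jog '[0.184, 0, 0.2608, 0, 0.1, 0.1392, 0, 0.2896, 0, 0.1, 0.0912, 0, 0.3056, 0, 0.1, 0.0416, 0, 0.3184, 0, 0.1, 0, 0, 0.1792, 0, 0.1, 0, 0, 0.032, 0, 0.1, 0, 0, 0, 0, 0.1]' 30; python3 -c "
from h import *
s=r.read_state();p=s['ee_pos']-HG;print(p@EX,p@EY,p[2]+.019)"
```

```text
t: 28.05
ee_pos: [0.4469, 0.0993, 0.0249]
tcp_rot: [-0.922, 3.002, -0.003]
wrist_force: [4.4, -17.0, -1.5]
grip_width: 0.324
grasp_force: 30.0
-0.12632687203930035 -0.0013963480037062562 0.043910910212327646
```

```bash
python3 -m jog '[0, 0, 0.048, 0, 0.1, 0, 0, 0.048, 0, 0.1, 0, 0, 0, 0, 0.1]' 30; python3 -m jog '[0, 0, -0.064, 0, 0.5, 0, 0, 0, 0, 0.5, 0, 0, 0, 0, 0.5, 0, 0, -0.8, 0, 0.6, 0, 0, -0.96, 0, 0.6, 0, 0, -0.96, 0, 0.6, 0, -0.8, 0, 0, 0.85, 0, -0.8, 0, 0, 0.85, 0, -0.8, 0, 0, 0.85, 0, 0, 0, 0, 0.85]'; python3 -c "
from h import *
shot('top','t6');shot('scene','s6');c=carts('t6')
im=cv2.imread('pics/t6.png');s=cv2.imread('pics/s6.png')
cv2.imwrite('pics/v6.png',np.vstack([cv2.resize(im[160:320,100:400],None,fx=2,fy=2)[:,:600],cv2.resize(s[200:340,330:630],None,fx=2,fy=2)]))"
```

```text
t: 28.42
ee_pos: [0.4475, 0.0997, 0.0202]
tcp_rot: [-0.922, 3.0, -0.003]
wrist_force: [-0.5, -14.2, 19.8]
grip_width: 0.32
grasp_force: 30.0
t: 29.68
ee_pos: [0.5309, -0.0257, 0.1922]
tcp_rot: [0.917, -3.004, 0.0]
wrist_force: [-0.9, 0.2, 0.0]
grip_width: 0.845
grasp_force: 0.0
cart [ 0.4344 -0.0837  0.052 ] yaw 0.057 px [295. 285.]
cart [ 0.4477 -0.2313  0.052 ] yaw 0.045 px [358. 278.]
cart [ 0.5325 -0.3897  0.052 ] yaw 0.032 px [424. 242.]
cart [ 0.6008 -0.2263  0.052 ] yaw -0.36 px [355. 214.]
```

View pics/v6.png

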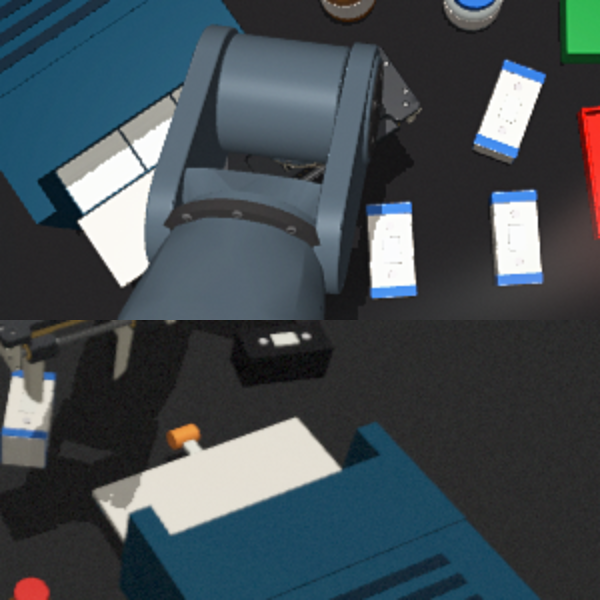

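```bash
python3 -c "
from h import *
for f,p in(('s6',(377.5,286)),('s6',(479,249)),('s6',(500,274)),('top0',(0,0)),('t6',(161.5,303.5)),('t6',(140,269))):
    P=at(f,p,.05)-HG;print(f,p,P@EX-.07,P@EY)
print('tri',(lambda P:(P,(P-HG)@EX-.07,(P-HG)@EY))(tri([('s6',(479,249)),('t6',(161.5,303.5))])))
go((.4344,-.0842,.12),1.571+.05)"
```

```text
s6 (377.5, 286) -0.16076295413092184 -0.1343009390854775
s6 (479, 249) -0.1640581628687575 0.13456142153610418
s6 (500, 274) -0.08149406594606451 0.13374618960469445
top0 (0, 0) 0.6941343191866916 0.055178783553045285
t6 (161.5, 303.5) -0.16845427819035802 0.1311813956773577
t6 (140, 269) -0.07272232390859154 0.12905831589058483
tri (array([0.39516057, 0.22813884, 0.04690678]), np.float64(-0.166712109697684), np.float64(0.13422422636830664))
 d tool [0.1127 0.0028 0.0723] turn 0.544 from [ 0.5295 -0.0234  0.1922] norm 0.134
```

Scaled: 0.0376 m is 0.6016, 0.001 m is 0.016, 0.18 rad / 3.1416 = 0.0573.

```bash
python3 -m jog '[0.6016, 0.016, 0.384, 0, 0.85, 0.6016, 0.016, 0.384, 0, 0.85, 0.6016, 0.016, 0.384, 0, 0.85, 0, 0, 0, 0.0579, 0.85, 0, 0, 0, 0.0579, 0.85, 0, 0, 0, 0.0573, 0.85, 0, 0, 0, 0, 0.85]'; python3 -c "
from h import *
shot('wrist','w7');go((.4344,-.0842,.013),1.571+.05)
im=cv2.imread('pics/w7.png');h,s,v=cv2.split(cv2.cvtColor(im,cv2.COLOR_BGR2HSV));b=((h>100)&(h<120)&(s>120)&(v>120))
ys,xs=np.nonzero(b[:,240:400]);print(xs.min()+240,xs.max()+240,ys.min(),ys.max());print([px('w7',(.4344+i*.055,-.084+j*.026,.052)) for i in(-1,1) for j in(-1,1)])"
```

```text
t: 30.65
ee_pos: [0.4344, -0.0834, 0.1208]
tcp_rot: [0.084, -3.14, -0.0]
wrist_force: [-0.5, 0.4, -0.3]
grip_width: 0.849
grasp_force: 0.0
 d tool [ 0.0002 -0.0007  0.1078] turn 0.006 from [ 0.4346 -0.0835  0.1208] norm 0.108
279 361 175 326
[array([282.87006643, 168.6237348 ]), array([364.70973142, 173.12087697]), array([279.25888046, 322.62099204]), array([351.05983707, 326.08158521])]
```

Scaled: -0.05 m is -0.8, 0.04 m is 0.64, -0.18 rad / 3.1416 = -0.0573.

```bash
python3 -m jog '[0, -0.008, 0.8, 0, 0.85, 0, 0, 0.64, 0, 0.85, 0, 0, 0.288, 0, 0.85, 0, 0, 0, 0, 0.3, 0, 0, 0, 0, 0.3, 0, 0, 0, 0, 0.3, 0, 0, 0, 0, 0.3, 0, 0, -0.8, 0, 0.3, 0, 0, -0.8, 0, 0.3, 0, 0, -0.48, 0, 0.3, 0, 0, 0, -0.0573, 0.3, 0, 0, 0, -0.0573, 0.3, 0, 0, 0, -0.0573, 0.3, 0, 0, 0, 0, 0.3]' 40; python3 -c "
from h import *
go(M(-.125,-.072,.066),1.571+MY);print(M(-.125,-.072,.066))"
```

```text
t: 32.45
ee_pos: [0.4346, -0.0848, 0.1428]
tcp_rot: [0.914, -3.006, -0.0]
wrist_force: [0.3, -0.2, -4.5]
grip_width: 0.551
grasp_force: 40.0
 d tool [-0.1845  0.076   0.0768] turn -0.007 from [ 0.4346 -0.0848  0.1428] norm 0.214
[0.54558938 0.08103512 0.066     ]
```

Careful with the scale: shifts go in shares of 62.5 mm and turns go in shares of 180 degrees. That gives: -0.046 m is -0.736, 0.04 m is 0.64, -0.005 rad / 3.1416 = -0.0016.

```bash
python3 -m jog '[-0.736, 0.304, 0, 0, 0.3, -0.736, 0.304, 0, 0, 0.3, -0.736, 0.304, 0, 0, 0.3, -0.736, 0.304, 0, 0, 0.3, 0, 0, 0.64, -0.0016, 0.3, 0, 0, 0.4, 0, 0.3, 0, 0, 0.128, 0, 0.3, 0, 0, 0, 0, 0.3]' 40; python3 -c "
from h import *
go(M(-.125,-.072,.0652),1.571+MY)"
```

```text
t: 33.45
ee_pos: [0.5454, 0.0807, 0.0699]
tcp_rot: [0.92, -3.004, -0.0]
wrist_force: [-0.5, 0.8, -3.5]
grip_width: 0.555
grasp_force: 40.0
 d tool [-0.0004  0.0002  0.0047] turn -0.003 from [0.5454 0.0807 0.0699] norm 0.005
```

Scaled: -0.05 m is -0.8, 0.005 m is 0.08.

```bash
python3 -m jog '[0, 0, 0.08, 0, 0.3, 0, 0, 0, 0, 0.3, 0, 0, 0, 0, 0.72, 0, 0, 0, 0, 0.72, 0, 0, 0, 0, 0.72, 0, 0, -0.8, 0, 0.72, 0, 0, -0.16, 0, 0.3, 0.64, 0, 0, 0, 0.0, 0.72, 0, 0, 0, 0.0, 0, 0, 0, 0, 0, 0, 0, 0, 0, 0, 0, 0, 0.8, 0, 0, 0, 0, 0.144, 0, 0, 0, 0, 0, 0, 0]' 20; python3 -c "
from h import *
go(M(-.055,-.072,.0665),1.571+MY)
shot('scene','s8');shot('wrist','w8')
im=cv2.imread('pics/w8.png');s=cv2.imread('pics/s8.png')
cv2.imwrite('pics/v8.png',np.hstack([cv2.resize(im,(400,300)),cv2.resize(s[180:330,330:530],(400,300))]))"
```

```text
t: 35.2
ee_pos: [0.4753, 0.0333, 0.0658]
tcp_rot: [0.923, -3.002, -0.0]
wrist_force: [0.3, 0.7, -0.0]
grip_width: 0.006
grasp_force: 0.0
 d tool [-0.1549  0.     -0.0008] turn -0.001 from [0.4753 0.0333 0.0658] norm 0.155
```

View pics/v8.png

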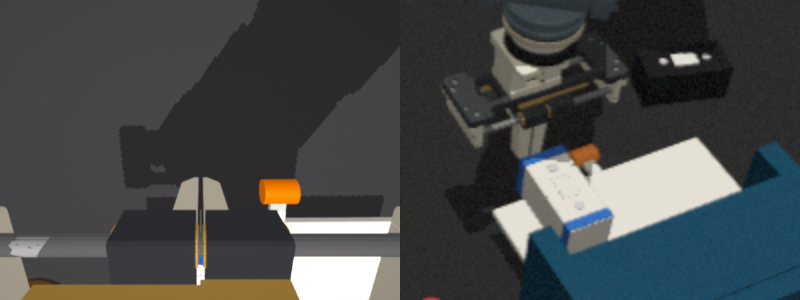

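The right half shows the cartridge on the shelf in the right lane (565,195), with the closed fingers behind it. Pushing it in.

Scaled: -0.02 m is -0.32, -0.013 m is -0.208.

```bash
python3 -m jog '[-0.32, 0, 0, 0, 0, -0.32, 0, 0, 0, 0, -0.32, 0, 0, 0, 0, -0.32, 0, 0, 0, 0, -0.32, 0, 0, 0, 0, -0.32, 0, 0, 0, 0, -0.32, 0, 0, 0, 0, -0.208, 0, 0, 0, 0, 0, 0, 0, 0, 0]' 20; python3 -m jog '[0.64, 0, 0, 0, 0, 0.64, 0, 0, 0, 0, 0.64, 0, -0.48, 0, 0.3, 0.64, 0, -0.96, 0, 0.85, 0.16, -0.64, -0.64, 0, 0.85, 0, -0.8, 0, 0, 0.85, 0, -0.8, 0, 0, 0.85, 0, -0.8, 0, 0, 0.85, 0, 0, 0, 0, 0.85]'; python3 -c "
from h import *
shot('top','t9');shot('scene','s9');c=carts('t9')
go((.448,-.232,.12),1.571+.045)
im=cv2.imread('pics/s9.png');cv2.imwrite('pics/v9.png',cv2.resize(im[200:340,360:560],None,fx=3,fy=3))"
```

```text
t: 36.42
ee_pos: [0.6023, 0.1194, 0.0664]
tcp_rot: [-0.923, 3.001, -0.0]
wrist_force: [-0.5, -0.0, -1.0]
grip_width: 0.003
grasp_force: 0.0
t: 37.55
ee_pos: [0.5726, -0.1332, 0.1876]
tcp_rot: [-0.918, 3.004, -0.001]
wrist_force: [-0.4, 0.9, 0.0]
grip_width: 0.709
grasp_force: 0.0
cart [ 0.4478 -0.2313  0.052 ] yaw 0.047 px [358. 278.]
cart [ 0.5325 -0.3898  0.052 ] yaw 0.032 px [424. 242.]
 d tool [ 0.159  -0.0148  0.0676] turn 0.55 from [ 0.5714 -0.1307  0.1876] norm 0.173
```

View pics/v9.png

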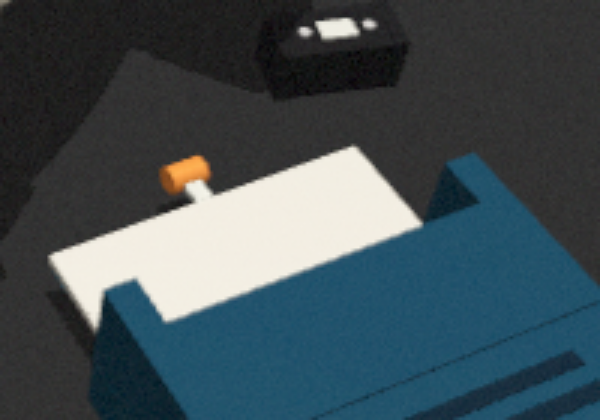

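The cartridge is in the bay, out of sight under the roof, and the shelf is clear. On to the second one.

Scaled: 0.053 m is 0.848, 0.022 m is 0.352, 0.183 rad / 3.1416 = 0.0583.

```bash
python3 -m jog '[0.848, -0.08, 0.352, 0, 0.85, 0.848, -0.08, 0.352, 0, 0.85, 0.848, -0.08, 0.352, 0, 0.85, 0, 0, 0, 0.0583, 0.85, 0, 0, 0, 0.0583, 0.85, 0, 0, 0, 0.0583, 0.85, 0, 0, 0, 0, 0.85]'; python3 -c "
from h import *
shot('wrist','w10');go((.4478,-.2315,.013),1.571+.046)
im=cv2.imread('pics/w10.png');h,s,v=cv2.split(cv2.cvtColor(im,cv2.COLOR_BGR2HSV));b=((h>100)&(h<120)&(s>120)&(v>120))
ys,xs=np.nonzero(b[:,240:400]);print(xs.min()+240,xs.max()+240,ys.min(),ys.max());print([px('w10',(.4478+i*.055,-.2315+j*.026,.052)) for i in(-1,1) for j in(-1,1)])"
```

```text
t: 38.52
ee_pos: [0.4485, -0.2314, 0.1221]
tcp_rot: [-0.078, 3.14, -0.0]
wrist_force: [0.5, 1.0, -0.6]
grip_width: 0.849
grasp_force: 0.0
 d tool [8.00e-04 1.00e-04 1.09e-01] turn 0.006 from [ 0.4486 -0.2315  0.122 ] norm 0.109
266 362 172 454
[array([283.52693862, 167.46322172]), array([365.03886475, 171.59474608]), array([280.5055957 , 321.00752776]), array([352.03802505, 324.19485772])]
```

Scaled: -0.05 m is -0.8, 0.04 m is 0.64, -0.182 rad / 3.1416 = -0.0579.

```bash
python3 -m jog '[0.0128, 0, 0.8, 0, 0.85, 0, 0, 0.64, 0, 0.85, 0, 0, 0.296, 0, 0.85, 0, 0, 0, 0, 0.3, 0, 0, 0, 0, 0.3, 0, 0, 0, 0, 0.3, 0, 0, 0, 0, 0.3, 0, 0, -0.8, 0, 0.3, 0, 0, -0.8, 0, 0.3, 0, 0, -0.48, 0, 0.3, 0, 0, 0, -0.0579, 0.3, 0, 0, 0, -0.0579, 0.3, 0, 0, 0, -0.0579, 0.3, 0, 0, 0, 0, 0.3]' 40; python3 -c "
from h import *
go(M(-.122,0,.066),1.571+MY)"
```

```text
t: 40.33
ee_pos: [0.4478, -0.2323, 0.1433]
tcp_rot: [0.917, -3.005, -0.0]
wrist_force: [-0.4, -0.3, -3.5]
grip_width: 0.555
grasp_force: 40.0
 d tool [-0.2587  0.2774  0.0773] turn -0.005 from [ 0.4478 -0.2323  0.1433] norm 0.387
```

Scaled: 0.04 m is 0.64, 0.0396 m is 0.6336, -0.005 rad / 3.1416 = -0.0016.

```bash
python3 -m jog '[-0.592, 0.6336, 0, 0, 0.3, -0.592, 0.6336, 0, 0, 0.3, -0.592, 0.6336, 0, 0, 0.3, -0.592, 0.6336, 0, 0, 0.3, -0.592, 0.6336, 0, 0, 0.3, -0.592, 0.6336, 0, 0, 0.3, -0.592, 0.6336, 0, 0, 0.3, 0, 0, 0.64, -0.0016, 0.3, 0, 0, 0.4, 0, 0.3, 0, 0, 0.128, 0, 0.3, 0, 0, 0, 0, 0.3]' 40; python3 -c "
from h import *
go(M(-.122,0,.0652),1.571+MY)"
```

```text
t: 41.7
ee_pos: [0.5079, 0.1421, 0.0705]
tcp_rot: [0.923, -3.003, -0.0]
wrist_force: [0.6, -0.7, -4.5]
grip_width: 0.559
grasp_force: 40.0
 d tool [0.0002 0.0003 0.0053] turn -0.001 from [0.5079 0.1421 0.0705] norm 0.005
```

Scaled: -0.05 m is -0.8, 0.045 m is 0.72.

```bash
python3 -m jog '[0, 0, 0.08, 0, 0.3, 0, 0, 0, 0, 0.3, 0, 0, 0, 0, 0.72, 0, 0, 0, 0, 0.72, 0, 0, 0, 0, 0.72, 0, 0, -0.8, 0, 0.72, 0, 0, -0.16, 0, 0.3, 0.64, 0, 0, 0, 0.0, 0.72, 0, 0, 0, 0.0, 0, 0, 0, 0, 0, 0, 0, 0, 0, 0, 0, 0, 0.8, 0, 0, 0, 0, 0.112, 0, 0, 0, 0, 0, 0, 0]' 20; python3 -c "
from h import *
go(M(-.055,0,.0685),1.571+MY)
shot('scene','s11')
s=cv2.imread('pics/s11.png')
cv2.imwrite('pics/v11.png',cv2.resize(s[180:330,330:530],(600,450)))"
```

```text
t: 43.45
ee_pos: [0.438, 0.0946, 0.0685]
tcp_rot: [0.926, -3.001, -0.0]
wrist_force: [0.5, 0.2, 0.8]
grip_width: 0.006
grasp_force: 0.0
 d tool [-1.513e-01  1.000e-04 -1.000e-04] turn 0.001 from [0.438  0.0946 0.0685] norm 0.151
```

View pics/v11.png

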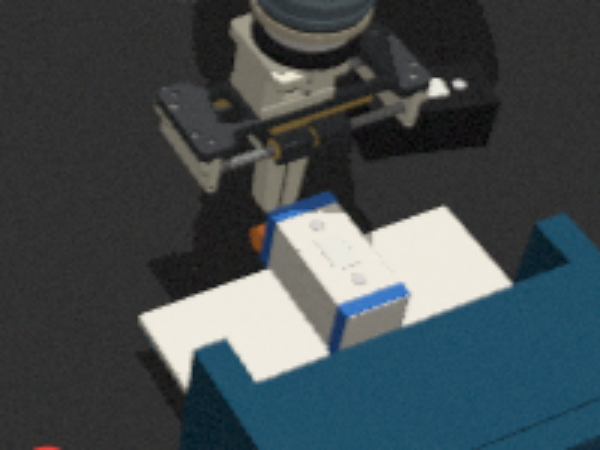

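The second cartridge lies straight on the shelf in the middle lane (335,265), with the fingers behind it. Pushing.

Scaled: -0.02 m is -0.32, -0.0105 m is -0.168.

```bash
python3 -m jog '[-0.32, 0, 0, 0, 0, -0.32, 0, 0, 0, 0, -0.32, 0, 0, 0, 0, -0.32, 0, 0, 0, 0, -0.32, 0, 0, 0, 0, -0.32, 0, 0, 0, 0, -0.32, 0, 0, 0, 0, -0.168, 0, 0, 0, 0, 0, 0, 0, 0, 0]' 20; python3 -m jog '[0.64, 0, 0, 0, 0, 0.64, 0, 0, 0, 0, 0.64, 0, -0.48, 0, 0.3, 0.64, 0, -0.96, 0, 0.85, 0.16, -0.64, -0.64, 0, 0.85, 0, -0.96, 0, 0, 0.85, 0, -0.96, 0, 0, 0.85, 0, -0.96, 0, 0, 0.85, 0, 0, 0, 0, 0.85]'; python3 -c "
from h import *
shot('top','t12');shot('scene','s12');c=carts('t12');c=carts('s12')
go((.601,-.2263,.15),1.571-.36)"
```

```text
t: 44.62
ee_pos: [0.5626, 0.1794, 0.069]
tcp_rot: [-0.926, 3.0, -0.0]
wrist_force: [-0.8, -0.0, -0.9]
grip_width: 0.005
grasp_force: 0.0
t: 45.75
ee_pos: [0.5507, -0.0984, 0.1902]
tcp_rot: [-0.92, 3.003, -0.001]
wrist_force: [-0.8, 0.7, -0.9]
grip_width: 0.707
grasp_force: 0.0
cart [ 0.5325 -0.3898  0.052 ] yaw 0.032 px [424. 242.]
cart [ 0.6008 -0.2263  0.052 ] yaw -0.36 px [355. 214.]
cart [ 0.5988 -0.2277  0.052 ] yaw -0.366 px [268. 287.]
cart [ 0.5263 -0.3926  0.052 ] yaw 0.054 px [209. 253.]
 d tool [ 0.0307 -0.1373  0.0401] turn 0.957 from [ 0.5492 -0.0955  0.1902] norm 0.146
```

Scaled: -0.0458 m is -0.7328, 0.0102 m is 0.1632, 0.16 rad / 3.1416 = 0.0509.

```bash
python3 -m jog '[0.1632, -0.7328, 0.16, 0, 0.85, 0.1632, -0.7328, 0.16, 0, 0.85, 0.1632, -0.7328, 0.16, 0, 0.85, 0, 0, 0, 0.0509, 0.85, 0, 0, 0, 0.0509, 0.85, 0, 0, 0, 0.0509, 0.85, 0, 0, 0, 0.0509, 0.85, 0, 0, 0, 0.0509, 0.85, 0, 0, 0, 0.05, 0.85, 0, 0, 0, 0, 0.85]'; python3 -c "
from h import *
shot('scene','s13');c=carts('s13');go((.6005,-.2265,.013),1.571-.365)"
```

```text
t: 47.1
ee_pos: [0.6016, -0.2249, 0.1607]
tcp_rot: [0.557, 3.092, 0.0]
wrist_force: [0.0, 0.2, -0.5]
grip_width: 0.85
grasp_force: 0.0
cart [ 0.6006 -0.2269  0.052 ] yaw -0.386 px [268. 288.]
cart [ 0.5273 -0.3926  0.052 ] yaw 0.073 px [208. 253.]
 d tool [ 0.0007 -0.0017  0.1476] turn 0.011 from [ 0.6017 -0.2251  0.1606] norm 0.148
```

Scaled: -0.05 m is -0.8, -0.03 m is -0.48, 0.01 rad / 3.1416 = 0.0032.

```bash
python3 -m jog '[0.0112, -0.024, 0.8, 0.0032, 0.85, 0, 0, 0.8, 0, 0.85, 0, 0, 0.48, 0, 0.85, 0, 0, 0.28, 0, 0.85, 0, 0, 0, 0, 0.3, 0, 0, 0, 0, 0.3, 0, 0, 0, 0, 0.3, 0, 0, 0, 0, 0.3, 0, 0, -0.8, 0, 0.3, 0, 0, -0.8, 0, 0.3, 0, 0, -0.48, 0, 0.3, 0, 0, 0, 0, 0.3]' 40; python3 -m jog '[0.8, 0, 0, 0, 0.3, 0.8, 0, 0, 0, 0.3, 0, 0, 0, -0.0509, 0.3, 0, 0, 0, -0.0509, 0.3, 0, 0, 0, -0.0509, 0.3, 0, 0, 0, -0.0509, 0.3, 0, 0, 0, -0.0509, 0.3, 0, 0, 0, -0.0525, 0.3, 0, 0, 0, 0, 0.3]' 40;python3 -c "
from h import *
go(M(-.125,.072,.066),1.571+MY)"
```

```text
t: 48.65
ee_pos: [0.6016, -0.2278, 0.1448]
tcp_rot: [0.575, 3.085, -0.002]
wrist_force: [-0.1, -0.5, -2.3]
grip_width: 0.558
grasp_force: 40.0
t: 49.78
ee_pos: [0.5066, -0.191, 0.1411]
tcp_rot: [0.921, -3.002, -0.003]
wrist_force: [-0.1, -0.2, -3.7]
grip_width: 0.556
grasp_force: 40.0
 d tool [-0.1846  0.3472  0.0756] turn -0.002 from [ 0.5066 -0.191   0.1411] norm 0.4
```

Scaled: 0.0434 m is 0.6944, -0.0231 m is -0.3696.

```bash
python3 -m jog '[-0.3696, 0.6944, 0, 0, 0.3, -0.3696, 0.6944, 0, 0, 0.3, -0.3696, 0.6944, 0, 0, 0.3, -0.3696, 0.6944, 0, 0, 0.3, -0.3696, 0.6944, 0, 0, 0.3, -0.3696, 0.6944, 0, 0, 0.3, -0.3696, 0.6944, 0, 0, 0.3, -0.3696, 0.6944, 0, 0, 0.3, 0, 0, 0.64, 0, 0.3, 0, 0, 0.4, 0, 0.3, 0, 0, 0.096, 0, 0.3, 0, 0, 0, 0, 0.3]' 40; python3 -c "
from h import *
go(M(-.125,.072,.0652),1.571+MY)"
```

```text
t: 51.28
ee_pos: [0.4654, 0.1996, 0.0717]
tcp_rot: [0.92, -3.003, 0.0]
wrist_force: [-0.2, -0.3, -3.5]
grip_width: 0.556
grasp_force: 40.0
 d tool [0.0003 0.0008 0.0065] turn -0.003 from [0.4654 0.1996 0.0717] norm 0.007
```

Scaled: -0.05 m is -0.8, 0.045 m is 0.72.

```bash
python3 -m jog '[0, 0, 0.104, 0, 0.3, 0, 0, 0, 0, 0.3, 0, 0, 0, 0, 0.72, 0, 0, 0, 0, 0.72, 0, 0, 0, 0, 0.72, 0, 0, -0.8, 0, 0.72, 0, 0, -0.16, 0, 0.3, 0.64, 0, 0, 0, 0.0, 0.72, 0, 0, 0, 0.0, 0, 0, 0, 0, 0, 0, 0, 0, 0, 0, 0, 0, 0.8, 0, 0, 0, 0, 0.128, 0, 0, 0, 0, 0, 0, 0]' 20; python3 -c "
from h import *
go(M(-.055,0.072,.0675),1.571+MY)
shot('scene','s14')
s=cv2.imread('pics/s14.png')
cv2.imwrite('pics/v14.png',cv2.resize(s[180:330,360:560],(600,450)))"
```

```text
t: 53.02
ee_pos: [0.3954, 0.1523, 0.0674]
tcp_rot: [0.923, -3.002, -0.0]
wrist_force: [0.7, 0.3, 0.1]
grip_width: 0.007
grasp_force: 0.0
 d tool [-0.1542  0.0008 -0.0002] turn -0.001 from [0.3954 0.1523 0.0674] norm 0.154
```

View pics/v14.png

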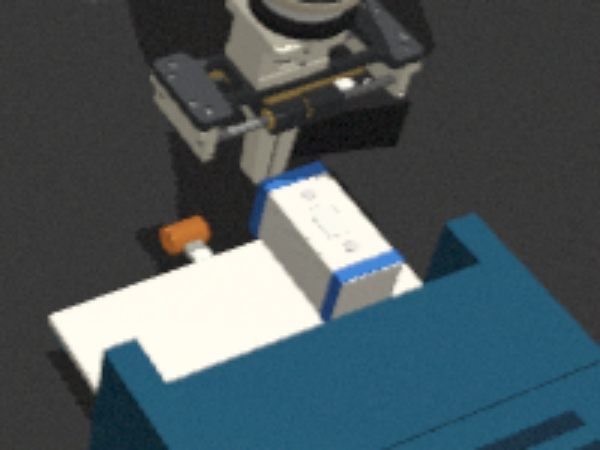

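Third cartridge on the shelf in the left lane (330,245). Pushing, then a look into the bay.

Scaled: -0.02 m is -0.32, -0.0135 m is -0.216.

```bash
python3 -m jog '[-0.32, 0, 0, 0, 0, -0.32, 0, 0, 0, 0, -0.32, 0, 0, 0, 0, -0.32, 0, 0, 0, 0, -0.32, 0, 0, 0, 0, -0.32, 0, 0, 0, 0, -0.32, 0, 0, 0, 0, -0.216, 0, 0, 0, 0, 0, 0, 0, 0, 0]' 20; python3 -m jog '[0.64, 0, 0, 0, 0, 0.64, 0, 0, 0, 0, 0, 0, -0.96, 0, 0.7, 0, -0.576, -0.96, 0, 0.7, -0.64, -0.576, -0.96, 0, 0.7, -0.64, 0, 0, 0, 0.7, 0, 0, 0, 0, 0.7, 0, 0, 0, 0, 0.7]'; python3 -c "
from h import *
shot('wrist','w15')
im=cv2.imread('pics/w15.png');cv2.imwrite('pics/v15.png',im)"
```

```text
t: 54.2
ee_pos: [0.5229, 0.2387, 0.068]
tcp_rot: [-0.923, 3.001, 0.0]
wrist_force: [-0.1, 0.7, -0.5]
grip_width: 0.007
grasp_force: 0.0
t: 55.2
ee_pos: [0.5474, 0.1831, 0.227]
tcp_rot: [0.923, -3.002, 0.0]
wrist_force: [-0.2, -1.3, 0.5]
grip_width: 0.603
grasp_force: 0.0
```

View pics/v15.png

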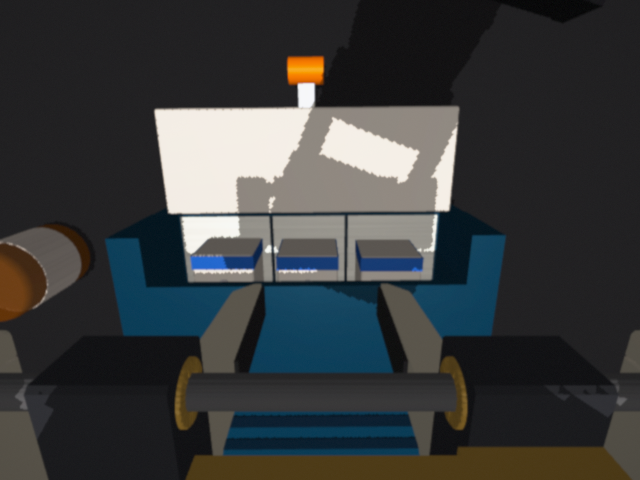

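The wrist view shows all three cartridges inside, well past the doorway line at row 213: rear ends at (227,250), (308,250) and (390,250). The door is level, knob at (305,70). Closing it now.

```bash
python3 -c "
from h import *
go((.447,.0995,.026),1.571+MY)
K=cal('w15');print(px('w15',M(-.196,0,.045)))"
```

```text
d tool [ 0.1298 -0.0129  0.2012] turn -0.001 from [0.5473 0.1831 0.2271] norm 0.24
[307.66626331  68.57958129]
```

Scaled: 0.05 m is 0.8, 0.0433 m is 0.6928.

```bash
python3 -m jog '[0.6928, -0.0688, 0, 0, 0.6, 0.6928, -0.0688, 0, 0, 0.6, 0.6928, -0.0688, 0, 0, 0.6, 0, 0, 0.8, 0, 0.6, 0, 0, 0.8, 0, 0.6, 0, 0, 0.8, 0, 0.6, 0, 0, 0.64, 0, 0.6, 0, 0, 0.176, 0, 0.6, 0, 0, 0, 0, 0.6, 0, 0, 0, 0, 0.1, 0, 0, 0, 0, 0.1, 0, 0, 0, 0, 0.1, 0, 0, 0, 0, 0.1]' 35; python3 -m jog '[0, 0, -0.192, 0, 0.1, -0.0016, 0, -0.1792, 0, 0.1, -0.0416, 0, -0.3184, 0, 0.1, -0.0912, 0, -0.3056, 0, 0.1, -0.1392, 0, -0.2896, 0, 0.1, -0.184, 0, -0.2608, 0, 0.1, 0, 0, 0, 0, 0.1]' 35;python3 -c "
from h import *
s=r.read_state();p=s['ee_pos']-HG;print(p@EX,p@EY,p[2]+.019-.05)"
```

```text
t: 56.88
ee_pos: [0.4483, 0.1001, 0.027]
tcp_rot: [-0.923, 3.002, 0.0]
wrist_force: [-1.6, 1.9, 6.2]
grip_width: 0.321
grasp_force: 35.0
t: 57.75
ee_pos: [0.4721, 0.1166, 0.1243]
tcp_rot: [-0.923, 3.002, 0.001]
wrist_force: [-1.2, 4.4, -0.0]
grip_width: 0.315
grasp_force: 35.0
-0.0957673941364297 -0.0012808874435529388 0.09325992406739354
```

Scaled: -0.019 m is -0.304, -0.0177 m is -0.2832.

```bash
python3 -m jog '[-0.2224, 0, -0.2304, 0, 0.1, -0.2576, 0, -0.184, 0, 0.1, -0.2832, 0, -0.128, 0, 0.1, -0.304, 0, -0.072, 0, 0.1, 0, 0, 0, 0, 0.1]' 35;python3 -c "
from h import *
s=r.read_state();p=s['ee_pos']-HG;print(p@EX,p@EY,p[2]+.019-.05)"
```

```text
t: 58.38
ee_pos: [0.5265, 0.1542, 0.1622]
tcp_rot: [0.923, -3.001, -0.002]
wrist_force: [-5.4, 5.5, 6.4]
grip_width: 0.318
grasp_force: 35.0
-0.029671745767737016 -0.0007558008265370134 0.1312159632335581
```

Scaled: -0.0125 m is -0.2, -0.012 m is -0.192.

```bash
python3 -m jog '[-0.192, 0, -0.032, 0, 0.1, -0.2, 0, -0.016, 0, 0.1, -0.048, 0, 0, 0, 0.1, 0, 0, 0, 0, 0.1]' 35;python3 -c "
from h import *
s=r.read_state();p=s['ee_pos']-HG;print(p@EX,p@EY,p[2]+.019-.05)"
```

```text
t: 58.88
ee_pos: [0.5475, 0.1687, 0.1649]
tcp_rot: [0.922, -2.998, -0.001]
wrist_force: [-11.4, 0.5, 8.5]
grip_width: 0.318
grasp_force: 35.0
-0.004147333679453909 -0.0005496188560515376 0.13393308944183652
```

Scaled: -0.003 m is -0.048.

```bash
python3 -m jog '[-0.048, 0, 0, 0, 0.1, -0.048, 0, 0, 0, 0.1, 0, 0, 0, 0, 0.1]' 35;python3 -c "
from h import *
s=r.read_state();p=s['ee_pos']-HG;print(p@EX,p@EY,s['wrist_force']@EX)"
```

```text
t: 59.25
ee_pos: [0.5488, 0.1697, 0.1647]
tcp_rot: [0.919, -2.988, 0.002]
wrist_force: [-33.4, -15.5, 23.0]
grip_width: 0.324
grasp_force: 34.9
-0.0025050153958922844 -0.0004796651187476955 -36.33092783310522
```

Scaled: 0.06 m is 0.96, -0.05 m is -0.8.

```bash
python3 -m jog '[0, 0, 0, 0, 0.6, 0, 0, 0, 0, 0.6, 0, 0, 0, 0, 0.6, 0, 0, -0.64, 0, 0.6, 0, 0, -0.8, 0, 0.6, 0, 0, -0.8, 0, 0.6, 0.96, -0.48, 0, 0, 0.6, 0.96, -0.8, 0, 0, 0.6, 0.96, -0.8, 0, 0, 0.6, 0, -0.8, 0, 0, 0.6, 0, 0, 0, 0, 0.6, 0, 0, 0, 0, 0.6]'; python3 -c "
from h import *
o={}
for n,f in(('top','t16'),('scene','s16')):
    shot(n,f);im=cv2.imread('pics/'+f+'.png');h,s,v=cv2.split(cv2.cvtColor(im,cv2.COLOR_BGR2HSV));m=((h>8)&(h<20)&(s>180)&(v>120)).astype(np.uint8)
    N,_,st,c=cv2.connectedComponentsWithStats(m)
    for th in(0,.1,1.57):
        q=px(f,HG-EX*(.125*np.sin(th)+.005*np.cos(th))+[0,0,.05+.125*np.cos(th)-.005*np.sin(th)]);print(f,th,q.round(1))
    for i in range(1,N):
        if st[i,4]>60: print(f,st[i],c[i].round(1))
carts('t16');carts('s16')
"
```

```text
t: 60.75
ee_pos: [0.5175, -0.0435, 0.3042]
tcp_rot: [0.922, -3.003, -0.001]
wrist_force: [0.1, 0.8, -0.8]
grip_width: 0.598
grasp_force: 0.0
t16 0 [171.3 230.4]
t16 0.1 [174.7 235.3]
t16 1.57 [216.  280.4]
t16 [257 132  29  29 460] [271.4 148.5]
s16 0 [461.1 257.2]
s16 0.1 [457.6 253.3]
s16 1.57 [422.1 258.5]
cart [ 0.5374 -0.3894  0.052 ] yaw 0.034 px [424. 240.]
cart [0.7822 0.2084 0.052 ] yaw -0.883 px [173. 142.]
cart [ 0.5443 -0.3898  0.052 ] yaw 0.186 px [207. 259.]
cart [-0.679  -0.1761  0.052 ] yaw 1.396 px [369.  29.]
```

Scaled: 0.06 m is 0.96, 0.04 m is 0.64.

```bash
python3 -m jog '[0.96, -0.16, 0, 0, 0.6, 0.96, -0.16, 0, 0, 0.6, 0.96, -0.16, 0, 0, 0.6, 0.64, -0.16, 0, 0, 0.6, 0, 0, 0, 0, 0.6, 0, 0, 0, 0, 0.6]'; python3 -c "
from h import *
for n,f in(('top','t17'),('scene','s17')):
    shot(n,f);im=cv2.imread('pics/'+f+'.png');h,s,v=cv2.split(cv2.cvtColor(im,cv2.COLOR_BGR2HSV));m=((h>6)&(h<22)&(s>150)&(v>50)).astype(np.uint8)
    N,_,st,c=cv2.connectedComponentsWithStats(m)
    for i in range(1,N):
        if st[i,4]>30: print(f,st[i],c[i].round(1))
carts('t17');carts('s17')
"
```

```text
t: 61.6
ee_pos: [0.3585, -0.1998, 0.3045]
tcp_rot: [-0.924, 3.002, -0.0]
wrist_force: [0.3, -0.9, -0.6]
grip_width: 0.602
grasp_force: 0.0
t17 [257 132  29  31 539] [271.6 149. ]
t17 [167 223  14  16  63] [174.  231.9]
s17 [452 251  19  13 101] [459.8 258.3]
s17 [328 339  35  30 373] [345.2 353.8]
s17 [330 383  29   8  66] [343.7 387.5]
cart [ 0.537 -0.389  0.052] yaw 0.034 px [424. 240.]
cart [ 0.5443 -0.3898  0.052 ] yaw 0.186 px [207. 259.]
```

```bash
python3 -c "
from h import *
for f,(x0,x1,y0,y1) in(('t12',(380,470,200,290)),('t17',(380,470,200,290)),('s12',(170,250,225,300)),('s17',(170,250,225,300))):
    im=cv2.imread('pics/'+f+'.png');h,s,v=cv2.split(cv2.cvtColor(im,cv2.COLOR_BGR2HSV))
    for nm,m in(('blue',(h>95)&(h<125)&(s>110)&(v>35)),('whiteish',(s<60)&(v>70))):
        m=m.astype(np.uint8)*255;k=np.zeros_like(m);k[y0:y1,x0:x1]=m[y0:y1,x0:x1]
        N,_,st,c=cv2.connectedComponentsWithStats(k)
        for i in range(1,N):
            if st[i,4]>25: print(f,nm,st[i],c[i].round(1))
"
```

```text
t12 blue [408 219  26   9 122] [420.5 221.8]
t12 blue [415 259  22   6 107] [425.4 261.7]
t12 whiteish [408 224  29  38 896] [421.8 241.8]
t17 blue [408 219  26   9 113] [420.3 221.8]
t17 blue [415 259  22   6  94] [425.1 261.8]
t17 whiteish [443 200  27  48 690] [459.8 221.1]
t17 whiteish [408 224  29  38 900] [421.9 241.9]
t17 whiteish [447 231   4  26  35] [448.8 243.8]
t17 whiteish [380 253  32  37 551] [391.6 276.2]
t17 whiteish [439 274  31  16 200] [458.8 284.4]
s12 blue [204 235  25  18  82] [216.8 238.8]
s12 blue [192 265  26  18  99] [205.5 269.5]
s12 whiteish [193 238  35  41 794] [211.9 254.4]
s12 whiteish [192 269  25  16 281] [203.8 276.5]
s17 blue [204 235  25  17  75] [216.7 238.8]
s17 blue [192 266  26  17  90] [205.8 269.7]
s17 whiteish [ 170  225   80   75 2444] [206.6 257.6]
s17 whiteish [193 238  35  41 813] [211.8 254.5]
s17 whiteish [192 269  25  16 289] [203.8 276.5]
```

The tray cartridge hasn't moved (only the lighting changed) and the door is shut. Handing in.

```bash
python3 -c "
from workcell import r
print(r.close_job())"
```

```text
the job is handed in; nothing more can be done
None
```

The job is handed in: the rattling cartridge lies flat in the red tray, the three sound ones are in the bay with their rear ends past the doorway, and the door is shut against its stop; the hand-in returned no verdict.

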